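Load the polishing canister and press its bayonet cap home

TASK

Pour all five ceramic balls from the grey cup into the canister clamped to the bench, and set the empty cup back upright on the bench. Then fit the loose bayonet cap: lugs in line with the two slots of the mouth, push it in against the sprung seal ring and turn it a quarter turn clockwise (seen from above) until it stops. Finish while still holding the cap in the gripper and pressing it fully home against the spring, without letting go, and leave the bottle, the wrench and the tin where they are.

Things in the scene. Friction and masses are not known exactly. Their poses are not given: they have to be found in the camera images.
- canister: Grey painted drum fixed to the bench, 100 mm in diameter, top plate 90 mm above the bench; three foot clamps reach 67 mm from its axis. Hollow, 80 mm deep under the plate. Two small steel tabs on its side, near the top, mark the ends of the slots. Origin: centre of its underside; x along the slots, z up.
- mouth (a point): Centre of the canister's mouth, on the upper face of its steel top plate (5 mm thick): a round hole 64 mm across with two opposite slots, 16 mm wide, lying along this point's x axis and reaching 38.5 mm from the axis; z is up. A black rubber seal ring (inner diameter 78 mm, outer 92 mm) stands round it, its top 10 mm above the plate when free.
- under_plate (a point): Point on the axis just under the top plate (5 mm below mouth), where the cap's lugs turn. Stops there: lugs pushed through the slots can turn clockwise seen from above (negative about z) by about 97 degrees to a stop; anticlockwise they are blocked within 15 degrees. They clear the plate, and can turn, only while the seal ring is pressed down 4.5 mm or more.
- seal (a joint): How far the seal ring is pressed down, m: 0 free, 0.008 at its stop. Spring: about 5 N to start it, 12 N at the stop. The cap is fully home above 0.006; if released after its quarter turn it springs up until its lugs catch under the plate at about 0.0045.
- cap_grip (a point): Grasp point of the cap, on its axis, in its black grip bar, 53 mm above its underside. x along the bar, z up. The bar is 56 mm long (x), 16 mm thick (y), 32 mm high (30 to 62 mm above the underside). The flange meets the free seal ring when this point is 39.5 mm above mouth; the ring is at its stop when it is 31.5 mm above.
- cap_flange (a point): Centre of the underside of the cap's flange, 23.5 mm above the cap's underside; the flange is 92 mm in diameter, 6.5 mm thick, and bears on the seal ring.
- cap: Loose bare aluminium bayonet cap, 62 mm high, about 0.22 kg; origin: centre of its underside, axes as cap_grip. Below the flange a plug 60 mm in diameter, tapering to 48 mm over the lowest 8 mm; two opposite lugs along x, below the bar's ends, 10 mm wide, reaching 36.5 mm from the axis, 8 to 13 mm above the underside. The same after half a turn. Starts upright on the bench.
- cup_mid (a point): Centre of the grey plastic cup, on its axis, 32.5 mm above its underside; z towards its mouth. Round, no handle, 65 mm high, straight-sided, 64 mm in outer diameter, wall 3 mm; 0.09 kg plus 0.06 kg of balls. Starts upright on the bench with the five balls in it; cup and cap stand on opposite sides of the canister, either way round.
- ball0_center (a point): Centre of one of the five white ceramic balls, 18 mm in diameter, 12 g, in the cup at the start (its axes mean nothing).
- ball1_center (a point): Centre of one of the five white ceramic balls, 18 mm in diameter, 12 g, in the cup at the start (its axes mean nothing).
- ball2_center (a point): Centre of one of the five white ceramic balls, 18 mm in diameter, 12 g, in the cup at the start (its axes mean nothing).
- ball3_center (a point): Centre of one of the five white ceramic balls, 18 mm in diameter, 12 g, in the cup at the start (its axes mean nothing).
- ball4_center (a point): Centre of one of the five white ceramic balls, 18 mm in diameter, 12 g, in the cup at the start (its axes mean nothing).
- bottle: Bystander: closed upright grey bottle, 54 mm in diameter, 110 mm high; origin at the centre of its underside.
- wrench: Bystander: steel wrench lying on the bench; origin under the middle of its length.
- tin: Bystander: closed upright tin, 72 mm in diameter, 70 mm high; origin at the centre of its underside.
Things that resemble listed ones, but are neither listed nor needed, are in the scene too. What is shaped like the part that bears cup_mid but blue or brown is not meant.

How it is judged:
On the way, in this order (a step that is already met when the one before it is completed fails the run):
1. the cup is lifted and tipped over the canister (angle between cup_mid's own z axis and vertical above 1 rad and height (world z) of cup_mid above 0.09 m and horizontal distance between cup_mid and mouth below 0.14 m), for 0.05 s.
2. all five balls are inside the canister (horizontal distance between each of ball0_center, ball1_center, ball2_center, ball3_center, ball4_center and mouth below 0.048 m and z of each of ball0_center, ball1_center, ball2_center, ball3_center, ball4_center in the frame of mouth below -0.012 m), for 0.2 s.
3. the cap is pushed in through the slots against the ring, not yet turned (value of joint seal above 0.004 m and horizontal distance between cap_grip and mouth below 0.006 m and angle between the x axis of cap_grip and the x axis of mouth, either way round below 0.35 rad), for 0.02 s.
At the end, for the whole second after the job is handed in: All five balls inside the canister; cap upright (0.1 rad), centred (6 mm), a quarter turn on (within 0.26 rad), seal ring pressed over 6 of its 8 mm (the lugs alone hold 4.5), fingers still on the cap (over 2 N); cup upright on the bench (within 0.15 rad) (all of step 2 and value of joint seal above 0.006 m and angle between the x axis of cap_grip and the y axis of mouth, either way round below 0.26 rad and horizontal distance between cap_grip and mouth below 0.006 m and z of cap_grip in the frame of mouth below 0.0345 m and angle between cap_grip's own z axis and vertical below 0.1 rad and contact force between the fingers and cap above 2 N and angle between cup_mid's own z axis and vertical below 0.15 rad and height (world z) of cup_mid below 0.04 m); the arm keeps its last pose, push and grip.
It fails at once if the bottle is moved by more than 30 mm (distance of bottle from where it was at the start of the episode above 0.03 m).
It fails at once if the wrench is moved by more than 30 mm (distance of wrench from where it was at the start of the episode above 0.03 m).
It fails at once if the tin is moved by more than 30 mm (distance of tin from where it was at the start of the episode above 0.03 m).
It also fails if it takes over 72 s, if anything falls off the work surface, if the arm or the gripper's body presses on something with over 40 N, if the wrist force passes 120 N, or if a joint passes its speed limit or range.

ROBOT

A 7-joint arm with a two-finger parallel gripper is mounted at the origin on the work surface. World frame = base frame: x ahead of the robot, y to its left, z up, the work surface at z = 0. Lengths are in m, angles in rad, forces in N, time in s.
With the tool pointing down it reaches from about 0.425 to 0.95 m from the base axis. Payload 4.7 kg.
Tool frame: the origin (TCP) lies between the finger pads; the fingertips stand 25 mm ahead of it and the grasp point (between the pads) lies 6 mm ahead of it; z points along the fingers, y is the line along which they close (so a half turn about z gives the same grasp; the last joint's range is limited). The gripper opens to 85 mm and grips with 20 to 120 N. Pads are 22 mm wide; open, the fingers measure 114 mm over their backs; the gripper's body (76 mm by 85 mm) begins 54 mm behind the grasp point. The pads swing forward as they close: fully open they stand 13 mm farther back than shut.
Start: joints at [-1.157, 0.469, -0.049, 1.532, 0.024, 1.141, -0.082], TCP at [0.289, 0.61, 0.256] pointing down, gripper open.
Joint ranges: [-2.59, 2.59], [-0.33, 1.99], [-1.39, 1.29], [0.1, 2.45], [-1.04, 4.18], [0.21, 1.99], [-2.66, 2.66]. Speed limits (rad/s): [2.57, 2.57, 3.14, 3.14, 3.14, 3.14, 3.14].

INTERFACE

Orientations are given as a 3x3 rotation matrix whose columns are the frame's x, y, z axes.
In Python, from rig import * gives the robot as it stands. Calls block until the motion is done:
- movep(position, orientation): joint-space move of the TCP to a pose.
- move_l(position, attitude=None, feed=0.15, until_force=None): straight line of the TCP; attitude=None keeps the orientation; feed is the mean speed in m/s. With until_force (N) it stops when the force on the tool has changed by that much, and returns True; else False.
- move_joints(angles): joint-space move.
- command_gripper(opening, newtons=None): finger opening in m; newtons is the grip in N (None keeps the last); returns when the fingers have stopped.
- sleep(seconds).
- inverse_kinematics(position, orientation): joint angles nearest the present ones, or None.
- sense(): the state.
- camera(name): name is "side" or "top"; returns (picture, depth): 384x512x3 uint8, red, green, blue; 384x512 float32, m along the optical axis (not along the pixel's ray), 0 where there is no reading.
- camera_params(name): a dict with "K" (3x3 intrinsics, pixels), "dist" ([k1, k2, p1, p2, k3] as OpenCV has them; the pictures are not rectified), "position" and "rotation" of the camera in the world. Camera axes: x right, y down, z forward; pixel columns grow to the right and rows downward; lengths in m; the calibration is good to about 2 mm. A picture is of the moment at which its call begins. camera_params takes no time and is no camera call.
A pose or a line that the arm cannot do raises Unreachable and nothing moves.
- finish_job(): hands the job in; it is judged then, once.
The state is a dict: "time_s": time; "joint_pos": joint angles; "qd": joint speeds; "joint_efforts": joint torques, N m; "position": TCP position; "tcp_rot": TCP orientation; "wrist_force": force on the tool from outside, world axes, zero at the start; "ft_torque": the same for the moment, N m; "finger_gap": finger opening in m; "gripper_force": force on a finger pad.
Only numpy, scipy, OpenCV 4.12 (cv2) and the standard library are available. Lean on these libraries where they do the work, as an engineer would, in place of code of your own. Each camera call takes 0.05 s, during which the arm holds its last target. There are 200 camera calls.

## Working session

There is one attempt and no reset: what is moved stays moved. The work goes in short steps, each a Python script; the robot and the scene stay as the last script left them, time stands still between calls to the robot, and variables do not carry over. Pictures are saved under pics/ and viewed, at most 13 in all, crops included, and the job is handed in when it is done.

```bash
ls; mkdir -p pics
python3 - <<'E'
from rig import *
import cv2,numpy as np
for n in ("top","side"):
    p,d=camera(n); cv2.imwrite(f"pics/{n}0.png",p[:,:,::-1]); np.savez(f"{n}0.npz",p=p,d=d)
    c=camera_params(n); print(n,c)
print(sense())
E
```

```text
pics
top {'K': array([[439.14141692,   0.        , 247.49626212],
       [  0.        , 439.14141692, 188.04835702],
       [  0.        ,   0.        ,   1.        ]]), 'dist': array([-0.12921875,  0.        ,  0.        ,  0.        ,  0.        ]), 'position': array([ 0.52198753, -0.00391382,  1.07838985]), 'rotation': array([[ 0.0056155 , -0.99671803,  0.08075668],
       [-0.9996163 , -0.00778561, -0.02658246],
       [ 0.02712396, -0.08057642, -0.99637931]])}
side {'K': array([[458.33356294,   0.        , 258.90149851],
       [  0.        , 458.33356294, 192.80821697],
       [  0.        ,   0.        ,   1.        ]]), 'dist': array([0.03905278, 0.        , 0.        , 0.        , 0.        ]), 'position': array([ 0.05601541, -0.7743811 ,  0.80918962]), 'rotation': array([[ 0.81973841, -0.35781543,  0.44721031],
       [-0.57273696, -0.51055887,  0.64132833],
       [-0.00114998, -0.78185533, -0.62345883]])}
{'time_s': 0.1, 'joint_pos': array([-1.1568703 ,  0.46938253, -0.04862425,  1.53356618,  0.02407758,
        1.14101411, -0.08232322]), 'qd': array([-5.91762349e-05,  3.76341649e-04,  1.25425270e-03, -9.83801862e-04,
        8.53029359e-04,  1.82400806e-03,  4.43380988e-04]), 'joint_efforts': array([ 8.32959049e-04, -5.11515820e+01, -4.67998115e-02, -2.38390535e+01,
        1.08058029e-02,  4.41709446e-03,  3.00972943e-05]), 'position': array([0.28899269, 0.60947326, 0.25535526]), 'tcp_rot': array([[-9.03553942e-01,  4.28473719e-01, -7.38934789e-04],
       [ 4.28474355e-01,  9.03552480e-01, -1.62575812e-03],
       [-2.89282659e-05, -1.78557477e-03, -9.99998405e-01]]), 'wrist_force': array([ 0.2973134 , -0.0421887 , -0.51004119]), 'ft_torque': array([ 0.01797165, -0.00438499, -0.03879509]), 'gripper_force': 0.0, 'finger_gap': 0.08537210794455001}
```

View pics/top0.png

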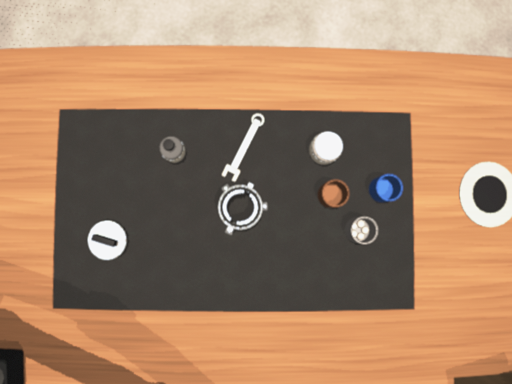

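View pics/side0.png

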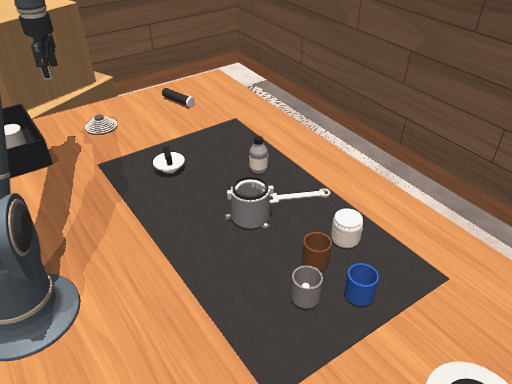

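The top view shows the cap at (107,240), the canister at (240,208) and the grey cup with balls at (364,231). The brown cup is at (335,193), blue at (388,188), tin at (326,147), bottle at (172,149), and the wrench runs from (230,175) to (258,118). Next I'll enlarge the canister and cap.

```bash
cat > h.py <<'E'
import numpy as np,cv2
from rig import *
def ray(n,uv):
    c=camera_params(n)
    q=cv2.undistortPoints(np.float64(uv).reshape(-1,1,2),c["K"],c["dist"]).reshape(-1,2)
    r=np.c_[q,np.ones(len(q))]@c["rotation"].T
    return c["position"],r
def onplane(n,uv,z):
    o,r=ray(n,uv); return o+r*((z-o[2])/r[:,2])[:,None]
def pts(n,d):
    v,u=np.mgrid[0:384,0:512]
    o,r=ray(n,np.stack([u.ravel(),v.ravel()],1).astype(float))
    return (o+r*d.reshape(-1,1)).reshape(384,512,3)
E
python3 - <<'E'
from h import *
p=np.load('top0.npz');im=p['p'][:,:,::-1];P=pts('top',p['d'])
def crop(u,v,s,k):return cv2.resize(im[v-s:v+s,u-s:u+s],None,fx=k,fy=k,interpolation=cv2.INTER_CUBIC)
cv2.imwrite('pics/c1.png',np.hstack([crop(240,208,32,6.25),crop(107,240,32,6.25)]) if 0 else np.hstack([crop(240,208,32,6.25),crop(364,231,32,6.25)]))
s=cv2.resize(np.load('side0.npz')['p'][:,:,::-1][165:240,215:290],None,fx=5.3333,fy=5.3333,interpolation=cv2.INTER_CUBIC)
cv2.imwrite('pics/c1.png',np.hstack([cv2.resize(crop(240,208,32,6.25),(400,400)),s]))
for u,v in [(107,240),(240,208),(364,222),(130,280),(300,260),(326,147),(172,149)]: print(u,v,P[v,u].round(3))
# features: circular things by height
Z=P[:,:,2]
for nm,(u,v,s),(a,b) in [('cap',(107,240),0,(0.05,0.075)) if 0 else ('cap flange+bar',(107,240,26),(0.02,0.075)),('capbar',(107,240,26),(0.05,0.075)),('can ring',(240,208,32),(0.093,0.11)),('cup rim',(364,231,20),(0.055,0.075))]:
    m=np.zeros(Z.shape,bool);m[v-s:v+s,u-s:u+s]=1;m&=(Z>a)&(Z<b)
    q=P[m];(c,wh,ang)=cv2.minAreaRect(q[:,:2].astype(np.float32)*1000)
    print(nm,m.sum(),np.array(c).round(1),np.round(wh,1),round(ang,1),'enc',cv2.minEnclosingCircle(q[:,:2].astype(np.float32)*1000),'z',np.percentile(q[:,2],[5,50,95]).round(4))
E
```

```text
107 240 [0.481 0.294 0.061]
240 208 [ 0.56  -0.015  0.005]
364 222 [ 0.527 -0.322  0.007]
130 280 [0.382 0.253 0.001]
300 260 [ 0.433 -0.163 -0.002]
326 147 [ 0.702 -0.214  0.071]
172 149 [0.689 0.141 0.097]
cap flange+bar 1140 [480.9 305.1] [88.6 91.3] 1.3 enc ((479.74298095703125, 304.48291015625), 46.831390380859375) z [0.027  0.0306 0.0626]
capbar 185 [479.9 305.1] [57.8 16.5] 73.6 enc ((481.653076171875, 304.6489562988281), 28.9677734375) z [0.0554 0.0617 0.0647]
can ring 415 [559.3 -14.2] [92.8 94.9] 73.3 enc ((558.3495483398438, -13.48562240600586), 49.02566909790039) z [0.0936 0.1001 0.1032]
cup rim 164 [ 508. -303.] [63.2 62.4] 32.1 enc ((508.36126708984375, -303.8986511230469), 32.426536560058594) z [0.0563 0.0647 0.068 ]
```

View pics/c1.png

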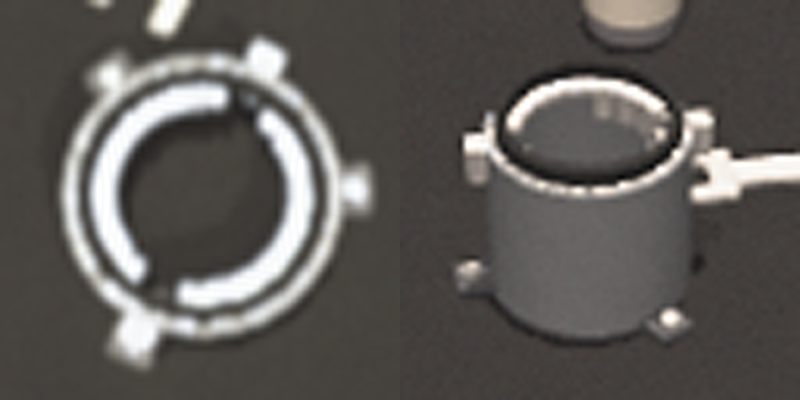

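The crop shows the slots: plate gaps at about (247,192) and (234,223) in the top picture, in line with the side tabs at (250,185) and (229,230). Now I'll measure the angles and check the reach of each planned pose.

```bash
cat >> h.py <<'E'
from scipy.spatial.transform import Rotation as Rn
def tool(az,pitch,roll=0):
    """tool z pointing at azimuth az, pitch below horizontal; y horizontal"""
    z=np.array([np.cos(az)*np.cos(pitch),np.sin(az)*np.cos(pitch),-np.sin(pitch)])
    y=np.array([-np.sin(az),np.cos(az),0.]); return np.c_[np.cross(y,z),y,z]
def down(yaw):
    """tool down, y axis (closing) at yaw"""
    y=np.array([np.cos(yaw),np.sin(yaw),0.]); z=np.array([0,0,-1.]); return np.c_[np.cross(y,z),y,z]
E
python3 - <<'E'
from h import *
p=np.load('top0.npz');im=p['p'];P=pts('top',p['d']);g=im.min(2)
# plate annulus bright angle scan
v,u=np.mgrid[0:384,0:512];Q=onplane('top',np.stack([u.ravel(),v.ravel()],1),0.09).reshape(384,512,3)
# plate bright region: enclosing
m=(g>140)&(np.hypot(Q[...,0]-.559,Q[...,1]+.014)<.0395)
c=cv2.minEnclosingCircle(Q[m][:,:2].astype(np.float32)*1000);print('plate',c,m.sum())
c0=np.array(c[0])/1000
# bilinear polar profile along r=33..37 mm
cp=camera_params('top')
def proj(X):
    rv=cv2.Rodrigues(cp['rotation'].T)[0];return cv2.projectPoints(X,rv,-cp['rotation'].T@cp['position'],cp['K'],cp['dist'])[0].reshape(-1,2)
th=np.deg2rad(np.arange(0,360,3));prof=0
for r in (.033,.035,.037):
    X=np.c_[c0[0]+r*np.cos(th),c0[1]+r*np.sin(th),np.full(len(th),.09)];q=proj(X).astype(np.float32)
    prof=prof+cv2.remap(g,q[:,0].reshape(1,-1),q[:,1].reshape(1,-1),cv2.INTER_LINEAR)[0].astype(float)/3
w=np.clip(130-prof,0,None);
print('dark',[(int(np.rad2deg(t)),int(x)) for t,x in zip(th,prof) if x<130])
print('slot ang',np.rad2deg(np.angle((w*np.exp(2j*th)).sum())/2))
t=onplane('top',[(247.2,192),(233.6,222.7)],.09);d=t[0]-t[1];print('eye gaps',np.rad2deg(np.arctan2(d[1],d[0])),t.mean(0))
t=onplane('top',[(250.4,185.3),(229.1,229.6)],.08);d=t[0]-t[1];print('eye tabs',np.rad2deg(np.arctan2(d[1],d[0])),t.mean(0))
# cap bar: dark px
B=onplane('top',np.stack([u.ravel(),v.ravel()],1),0.062).reshape(384,512,3)
m=(g<90)&(np.hypot(B[...,0]-.480,B[...,1]-.305)<.034);q=B[m][:,:2]
print('bar',q.mean(0),m.sum(),cv2.minAreaRect(q.astype(np.float32)*1000)); e=np.linalg.eigh(np.cov(q.T))[1][:,1];print('bar ang',np.rad2deg(np.arctan2(e[1],e[0])))
print('brown',P[193,335],onplane('top',[(335,193),(388,188)],.03)[:,:2])
# reach of pour/cap
cup=np.array([.508,-.303,.040]);mo=np.array([*c0,.09])
for az in np.deg2rad([-50,-31,-10,0]):
  for pit in np.deg2rad([20,30,40]):
    R=tool(az,pit);q0=inverse_kinematics(cup-R[:,2]*.003,R)
    ok=[]
    for dd in (-1,1):
     for azp in np.deg2rad([-40,-20,0,20]):
      a=np.array([np.cos(azp),np.sin(azp),0]);
      for th_ in (125,):
        Rt=Rn.from_rotvec(dd*np.deg2rad(th_)*a).as_matrix()@tool(azp,pit)
        j=inverse_kinematics(mo+[0,0,.09]-.006*Rt[:,2],Rt)
        if j is not None: ok.append((dd,round(np.rad2deg(azp)),j.round(1)[[4,5,6]].tolist()))
    print(np.rad2deg([az,pit]).round(),q0 is not None and np.round(q0,2),ok)
E
```

```text
plate ((558.8760375976562, -13.923599243164062), 39.379947662353516) 331
dark [(144, 95), (147, 50), (150, 49), (153, 59), (156, 66), (159, 69), (162, 84), (327, 99), (330, 56), (333, 54), (336, 53), (339, 47), (342, 45), (345, 82)]
slot ang -25.254560433261386
eye gaps -23.502127639893647 [ 0.5584792  -0.01459083  0.09      ]
eye tabs -25.28228757795367 [ 0.55870821 -0.01327292  0.08      ]
bar [0.48128243 0.30010456] 136 ((481.30828857421875, 300.251953125), (58.454315185546875, 12.910893440246582), 74.13494110107422)
bar ang 74.8488868150604
brown [ 0.59862333 -0.25026435  0.00148893] [[ 0.59659439 -0.24374219]
 [ 0.60976916 -0.37633603]]
[-50.  20.] [ 0.09  0.87  0.08  2.44  2.47  1.31 -1.73] [(-1, -40, [1.5, 1.7, 0.6]), (-1, -20, [1.9, 1.7, 0.4]), (1, 20, [4.2, 1.9, 2.6])]
[-50.  30.] [-0.04  0.77  0.3   2.43  2.57  0.96 -1.79] [(-1, -40, [1.4, 1.7, 0.7]), (-1, -20, [1.7, 1.7, 0.4]), (1, 0, [3.9, 0.6, -2.4])]
[-50.  40.] [ 0.19  0.63  0.07  2.38  2.47  0.74 -1.51] [(-1, -40, [1.3, 1.8, 0.7]), (-1, -20, [1.5, 1.7, 0.4]), (-1, 0, [1.8, 1.8, 0.1]), (1, 20, [-1.0, 0.6, 2.3])]
[-31. 
[... 543 characters left out ...]
  0.77 -0.2 ] [(-1, -40, [1.4, 1.7, 0.7]), (-1, -20, [1.7, 1.7, 0.4]), (1, 0, [3.9, 0.6, -2.4])]
[-10.  40.] [ 1.53  1.08 -1.18  2.32  2.6   0.65 -0.12] [(-1, -40, [1.3, 1.8, 0.7]), (-1, -20, [1.5, 1.7, 0.4]), (-1, 0, [1.8, 1.8, 0.1]), (1, 20, [-1.0, 0.6, 2.3])]
[ 0. 20.] [ 0.75  0.85  0.05  2.36  3.92  1.3  -1.55] [(-1, -40, [1.5, 1.7, 0.6]), (-1, -20, [1.9, 1.7, 0.4]), (1, 20, [4.2, 1.9, 2.6])]
[ 0. 30.] [ 1.67  1.24 -1.19  2.3   2.95  0.49 -0.1 ] [(-1, -40, [1.4, 1.7, 0.7]), (-1, -20, [1.7, 1.7, 0.4]), (1, 0, [3.9, 0.6, -2.4])]
[ 0. 40.] [ 1.6   1.09 -1.18  2.27  2.57  0.43  0.08] [(-1, -40, [1.3, 1.8, 0.7]), (-1, -20, [1.5, 1.7, 0.4]), (-1, 0, [1.8, 1.8, 0.1]), (1, 20, [-1.0, 0.6, 2.3])]
```

```bash
cat >> h.py <<'E'
MO=np.array([.5588,-.0138,.09]); CUP=np.array([.508,-.303,.0]); ZG=.040; ADV=.003
# cup frame at grasp: TCP in cup coords (cup z up, upright), tool orientation R0
def cup_pose(mid,azp,pit,rel,th):
    """TCP pose for cup centre mid, tool azimuth azp, tipped by th towards azimuth azp+rel"""
    t=azp+rel; b=np.array([-np.sin(t),np.cos(t),0])
    T=Rn.from_rotvec(th*b).as_matrix(); R=T@tool(azp,pit)
    g=mid+T@np.array([0,0,ZG-.0325])          # grip point on cup axis
    return g+R[:,2]*(ADV-.006),R
def lip_mid(lip,t,th):
    """cup centre so that the inner lower lip lies at lip, tipped towards azimuth t"""
    h=np.array([np.cos(t),np.sin(t),0]);z=np.array([0,0,1.])
    return lip-(32.5e-3*(np.sin(th)*h+np.cos(th)*z)+.030*(np.cos(th)*h-np.sin(th)*z))
E
cat > search.py <<'E'
from h import *
import time
t0=time.time();res=[]
D=np.deg2rad
for pit in D([25,35,45]):
  G={}
  for az in D(np.arange(-140,61,20)):
    p,R=cup_pose(CUP+[0,0,.0325],az,pit,0,0)
    j=inverse_kinematics(p,R)
    ja=inverse_kinematics(p-R[:,2]*.10,R); jl=inverse_kinematics(p+[0,0,.16],R)
    if j is not None and ja is not None and jl is not None and abs(j-ja).max()<1 and abs(j-jl).max()<1: G[az]=(j,jl)
  for azp in D(np.arange(-120,61,20)):
    for rel in D([-90,-60,-30,30,60,90]):
      t=azp+rel; lip=MO+[0,0,.035]-.018*np.array([np.cos(t),np.sin(t),0])
      js=[]
      for th in D([10,45,75,100,125]):
        p,R=cup_pose(lip_mid(lip,t,th),azp,pit,rel,th); j=inverse_kinematics(p,R)
        if j is None: break
        js.append(j)
      else:
        st=abs(np.diff(js,axis=0)).max()
        for az,(j,jl) in G.items():
          c=max(st,abs(js[0]-jl).max()/1.5); res.append((c,*np.rad2deg([pit,az,azp,rel]).round(),R[2,2].round(2),j.round(2),js[-1].round(2)))
res.sort(key=lambda r:r[0]); print(time.time()-t0,len(res))
for r in res[:12]: print(*r)
print('body above'); 
for r in [r for r in res if r[5]<.1][:6]: print(*r)
E
timeout 400 python3 search.py
```

```text
5.278893709182739 451
0.42410657832133936 25.0 -140.0 -120.0 30.0 -0.4 [-0.35  1.17  0.81  1.61  0.18  1.27 -0.66] [ 0.14  0.82  0.16  1.59 -0.79  1.77  0.66]
0.42410657832133936 25.0 -120.0 -120.0 30.0 -0.4 [-0.45  1.09  0.75  1.82  0.45  0.97 -0.74] [ 0.14  0.82  0.16  1.59 -0.79  1.77  0.66]
0.4557771771492762 35.0 -140.0 -120.0 30.0 -0.25 [-0.31  1.06  0.76  1.66  0.15  1.17 -0.64] [ 0.21  0.87  0.12  1.6  -0.88  1.83  0.68]
0.4557771771492762 35.0 -120.0 -120.0 30.0 -0.25 [-0.39  0.98  0.71  1.85  0.4   0.89 -0.67] [ 0.21  0.87  0.12  1.6  -0.88  1.83  0.68]
0.4557771771492762 35.0 -100.0 -120.0 30.0 -0.25 [-0.4   0.88  0.61  2.04  0.87  0.66 -0.91] [ 0.21  0.87  0.12  1.6  -0.88  1.83  0.68]
0.48371026588871685 25.0 -100.0 -120.0 30.0 -0.4 [-0.46  0.98  0.63  2.02  0.95  0.76 -1.04] [ 0.14  0.82  0.16  1.59 -0.79  1.77  0.66]
0.49177361195554614 45.0 -140.0 -120.0 30.0 -0.1 [-0.26  0.96  0.71  1.71  0.1   1.07 -0.61] [ 0.24  0.92  0.1   1.62 -0.98  1.9   0.71]
0.49177361195554614 45.0 -120.0 -120.0 30.0 -0.1 [-0.34  0.89  0.7   1.88  0.3   0.8  -0.54] [ 0.24  0.92  0.1   1.62 -
[... 695 characters left out ...]
79  1.77  0.66]
0.42410657832133936 25.0 -120.0 -120.0 30.0 -0.4 [-0.45  1.09  0.75  1.82  0.45  0.97 -0.74] [ 0.14  0.82  0.16  1.59 -0.79  1.77  0.66]
0.4557771771492762 35.0 -140.0 -120.0 30.0 -0.25 [-0.31  1.06  0.76  1.66  0.15  1.17 -0.64] [ 0.21  0.87  0.12  1.6  -0.88  1.83  0.68]
0.4557771771492762 35.0 -120.0 -120.0 30.0 -0.25 [-0.39  0.98  0.71  1.85  0.4   0.89 -0.67] [ 0.21  0.87  0.12  1.6  -0.88  1.83  0.68]
0.4557771771492762 35.0 -100.0 -120.0 30.0 -0.25 [-0.4   0.88  0.61  2.04  0.87  0.66 -0.91] [ 0.21  0.87  0.12  1.6  -0.88  1.83  0.68]
0.48371026588871685 25.0 -100.0 -120.0 30.0 -0.4 [-0.46  0.98  0.63  2.02  0.95  0.76 -1.04] [ 0.14  0.82  0.16  1.59 -0.79  1.77  0.66]
```

```bash
cat > grab.py <<'E'
from h import *
D=np.deg2rad;AZ,PIT=D(-85),D(35)
p,R=cup_pose(CUP+[0,0,.0325],AZ,PIT,0,0)
for q in (p,p-R[:,2]*.10,p-R[:,2]*.10+[0,0,.1],p+[0,0,.16]): print(inverse_kinematics(q,R).round(2))
movep(p-R[:,2]*.10+[0,0,.1],R); print(sense()['time_s'])
move_l(p-R[:,2]*.10,R,feed=.2)
print('stopped early:',move_l(p,R,feed=.12,until_force=8))
s=sense();print(s['time_s'],s['position']-p,s['wrist_force'])
c,d=camera('side');cv2.imwrite('pics/g1.png',c[150:350,150:400,::-1])
command_gripper(0.05,40);s=sense();print(s['time_s'],s['finger_gap'],s['gripper_force'])
E
python3 grab.py
```

```text
[-0.63  1.03  0.94  2.19  1.03  0.22 -0.96]
[-0.62  0.71  0.66  2.21  1.08  0.63 -0.98]
[-0.65  0.48  0.69  2.17  1.    0.81 -0.75]
[-0.58  0.55  0.84  2.15  1.04  0.63 -0.66]
3.125
stopped early: True
4.45 [-0.00269964  0.00977625  0.01152836] [-1.49114578  2.18059132  6.39967677]
4.8417 0.0629130641166364 44.564606454223394
```

View pics/g1.png

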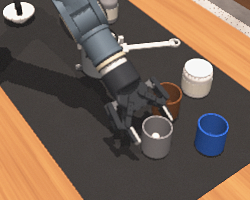

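The close-up shows the fingers straddling the grey cup at crop (155,137), with the brown cup just beside the hand at (165,98). The line stopped 13 mm short, so I'll open and find out whether that was contact.

Run:
```python
from h import *
D=np.deg2rad;AZ,PIT=D(-85),D(35)
p,R=cup_pose(CUP+[0,0,.0325],AZ,PIT,0,0)
command_gripper(0.085);sleep(.2)
s=sense();print(s['time_s'],s['position']-p,s['wrist_force'],s['ft_torque'],(R.T@s['tcp_rot']).round(3).tolist())
q=s['position']
for f in (.33,.66,1):
    print(move_l(q+(p-q)*f,R,feed=.05)); s=sense();print(s['time_s'],s['position']-p,s['wrist_force'])
    if abs(s['wrist_force']).max()>12: break
c,d=camera('side');np.savez('g2.npz',p=c,d=d);t,d=camera('top');np.savez('t2.npz',p=t,d=d)
cv2.imwrite('pics/g2.png',cv2.resize(np.hstack([c[200:330,230:380,::-1],t[150:280,300:450,::-1]]),None,fx=2.6,fy=2.6))
```

```text
5.4 [-0.00152019  0.0118309   0.01132966] [0.16565128 0.44957991 6.8293915 ] [ 0.21820162 -0.27955834 -0.06015227] [[1.0, -0.004, -0.004], [0.004, 1.0, -0.002], [0.004, 0.002, 1.0]]
False
5.6667 [-0.00239788  0.00435052  0.01118072] [-4.01202213  1.3060799  12.59983964]
```

View pics/g2.png

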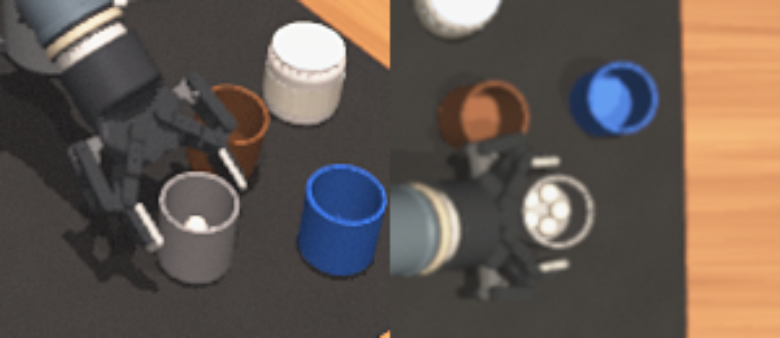

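The pictures show the cup unmoved, centred near (364.5,231) in the top view. The hand's outer knuckle rests on the brown cup's rim at (330,190). I'll back out and approach from an azimuth that clears it.

Run:
```python
from h import *
D=np.deg2rad
s=sense();R=s['tcp_rot'];move_l(s['position']-R[:,2]*.06+[0,0,.02],feed=.15)
s=sense();move_l(s['position']-R[:,2]*.04+[0,0,.08],feed=.2);s=sense();print(s['time_s'],s['wrist_force'],s['joint_pos'].round(2))
ik=lambda p,R:inverse_kinematics(p,R)
for az in (-75,-65,-55,-45,-35):
  for pit in (35,45,55):
    p,R=cup_pose(CUP+[0,0,.0325],D(az),D(pit),0,0)
    L=[ik(q,R) for q in (p-R[:,2]*.1+[0,0,.06],p-R[:,2]*.08,p,p+[0,0,.16])]
    print(az,pit,[None if j is None else j.round(1).tolist() for j in (L[0],L[2])],None if any(j is None for j in L) else abs(np.diff(L,axis=0)).max().round(2))
```

```text
7.1 [ 0.79468129 -0.05097593  0.15115758] [-0.67  0.46  0.7   2.17  0.99  0.83 -0.73]
-75 35 [[-0.7, 0.5, 0.7, 2.3, 1.3, 0.6, -1.0], [-0.6, 1.0, 0.9, 2.3, 2.0, 0.3, -1.8]] 0.96
-75 45 [[-0.6, 0.4, 0.7, 2.3, 1.1, 0.6, -0.6], [-0.4, 0.8, 0.7, 2.2, 1.7, 0.2, -1.3]] 0.89
-75 55 [[-0.4, 0.3, 0.6, 2.2, 0.8, 0.6, -0.2], [-0.2, 0.7, 0.6, 2.2, 1.2, 0.2, -0.7]] 0.63
-65 35 [[-0.7, 0.5, 0.8, 2.4, 1.7, 0.5, -1.2], [-0.4, 0.8, 0.7, 2.3, 2.3, 0.5, -1.9]] 0.87
-65 45 [[-0.6, 0.3, 0.7, 2.3, 1.4, 0.4, -0.7], [-0.3, 0.7, 0.6, 2.3, 2.2, 0.3, -1.7]] 1.21
-65 55 [[-0.4, 0.3, 0.6, 2.2, 0.9, 0.4, -0.1], [-0.0, 0.6, 0.3, 2.2, 1.7, 0.3, -1.0]] 1.08
-55 35 [None, [0.1, 0.7, 0.1, 2.4, 2.3, 0.9, -1.5]] None
-55 45 [[-0.5, 0.3, 0.8, 2.4, 1.8, 0.3, -0.9], [0.2, 0.6, 0.0, 2.3, 2.2, 0.6, -1.3]] 0.75
-55 55 [[-0.4, 0.2, 0.7, 2.3, 1.0, 0.3, -0.0], [0.0, 0.6, 0.3, 2.3, 2.2, 0.2, -1.3]] 1.61
-45 35 [None, [0.2, 0.7, 0.1, 2.4, 2.7, 0.9, -1.6]] None
-45 45 [[0.3, 0.2, -0.0, 2.4, 2.0, 0.4, -0.9], [0.3, 0.6, 0.1, 2.4, 2.6, 0.6, -1.5]] None
-45 55 [[-0.0, 0.2, 0.3, 2.3, 1.1, 0.2, 0.0], [0.3, 0.5, 0.1, 2.3, 2.4, 0.3, -1.3]] 1.54
-35 35 [None, [0.4, 0.7, -0.0, 2.4, 2.9, 0.9, -1.6]] None
-35 45 [None, [0.4, 0.6, -0.0, 2.4, 2.8, 0.6, -1.5]] None
-35 55 [[0.8, 0.2, -0.4, 2.3, 1.3, 0.2, 0.1], [0.4, 0.5, -0.0, 2.3, 2.7, 0.3, -1.3]] 1.86
```

```bash
sed -i 's/ZG=.040; ADV=.003/ZG=.042; ADV=.006/' h.py
python3 - <<'E'
from h import *
D=np.deg2rad;AZ,PIT=D(-75),D(45)
p,R=cup_pose(CUP+[0,0,.0325],AZ,PIT,0,0)
command_gripper(0.075)
movep(p-R[:,2]*.09+[0,0,.03],R)
q=sense()['position']
for f in (.4,.7,.85,1):
    move_l(q+(p-q)*f,R,feed=.12); s=sense();print(s['time_s'],((s['position']-p)*1e3).round(1),s['wrist_force'].round(1))
    if abs(s['wrist_force']).max()>8: break
else:
    command_gripper(0.05,40);s=sense();print(s['time_s'],s['finger_gap'],s['gripper_force'],s['wrist_force'],s['joint_pos'].round(2))
    p2=s['position']
    move_l(p2+[0,0,.05],feed=.1);s=sense();print(s['time_s'],s['finger_gap'],s['wrist_force'])
c,d=camera('side');t,d=camera('top')
cv2.imwrite('pics/g3.png',cv2.resize(np.hstack([c[170:330,220:390,::-1],t[150:310,280:450,::-1]]),None,fx=2.3,fy=2.3))
E
```

```text
8.3417 [-9.3 37.1 56.3] [-0.  -0.3  0.4]
8.775 [-4.8 18.5 28.5] [-1.   0.1  0.7]
9.0667 [-2.5  9.3 14.6] [-0.4  0.2  1. ]
9.3583 [-0.2  0.2  0.4] [ 0.2 -0.9 -0.1]
9.6167 0.061882790752950285 44.078845802578144 [-2.39960342  4.34619064  6.75644406] [-0.39  0.77  0.7   2.23  1.69  0.27 -1.3 ]
10.275 0.06209676540966035 [-0.05885931 -0.44515988 -1.94772626]
```

View pics/g3.png

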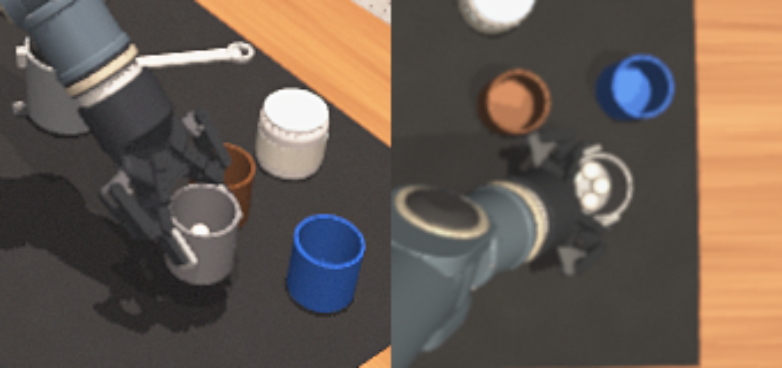

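The grey cup with its balls is lifted and held level, and the brown cup still stands. Now I'll look for a continuous pour path.

```bash
cat >> h.py <<'E'
PIT=np.deg2rad(45)
def pour_pose(azp,rel,th,back=.018,h=.038):
    t=azp+rel
    lip=MO+[0,0,h+.065*max(np.cos(th),0)]-back*np.array([np.cos(t),np.sin(t),0])
    return cup_pose(lip_mid(lip,t,th),azp,PIT,rel,th)
E
python3 - <<'E'
from h import *
D=np.deg2rad;res=[];s=sense();q0=s['joint_pos']
lift=inverse_kinematics(s['position']+[0,0,.13],s['tcp_rot']);print(lift)
for azp in range(-180,181,15):
  for rel in (-90,-60,-30,-15,0,15,30,60,90):
    js=[]
    for th in D([0,30,60,80,100,115,130]):
      p,R=pour_pose(D(azp),D(rel),th);j=inverse_kinematics(p,R)
      if j is None: break
      js.append(j)
    if len(js)<6: continue
    res.append((abs(np.diff(js,axis=0)).max().round(2),abs(js[0]-q0).max().round(2),azp,rel,len(js),R[2,2].round(2),js[0].round(1).tolist(),js[-1].round(1).tolist()))
res.sort(key=lambda r:r[0]+r[1]/3)
for r in res[:14]:print(*r)
E
```

```text
[-0.44696708  0.34736021  0.72820172  2.15721717  0.9929537   0.55245742
 -0.35543879]
0.55 0.47 -60 90 7 0.45 [-0.9, 0.4, 0.6, 2.3, 1.0, 0.7, -0.7] [-0.7, 1.1, 0.3, 1.8, 1.0, 1.9, 0.9]
0.52 0.61 -75 90 7 0.45 [-0.9, 0.4, 0.6, 2.1, 0.8, 0.9, -0.7] [-0.7, 1.2, 0.5, 1.7, 0.8, 1.9, 1.1]
0.42 1.02 -105 30 7 -0.01 [-0.8, 0.6, 0.5, 1.8, 0.4, 1.2, -0.7] [0.4, 1.0, -0.3, 1.5, -0.7, 1.9, 0.6]
0.49 0.87 -90 15 7 -0.07 [-0.9, 0.6, 0.5, 1.9, 0.5, 1.1, -0.7] [0.5, 1.0, -0.3, 1.6, -0.8, 1.8, 0.7]
0.4 1.16 -120 30 7 -0.01 [-0.7, 0.7, 0.6, 1.7, 0.2, 1.4, -0.8] [0.5, 1.0, -0.3, 1.6, -0.8, 1.8, 0.6]
0.57 0.69 -75 15 7 -0.07 [-0.9, 0.5, 0.5, 2.1, 0.7, 0.9, -0.7] [0.4, 1.0, -0.3, 1.4, -0.6, 1.9, 0.8]
0.46 1.02 -105 15 7 -0.07 [-0.8, 0.7, 0.5, 1.8, 0.4, 1.3, -0.7] [0.6, 0.9, -0.4, 1.7, -0.9, 1.6, 0.8]
0.57 0.71 -45 90 7 0.45 [-1.1, 0.4, 1.0, 2.4, 1.3, 0.3, -0.7] [-0.7, 1.1, 0.3, 1.9, 1.2, 1.8, 0.8]
0.58 0.7 -75 0 7 -0.09 [-0.9, 0.5, 0.5, 2.0, 0.7, 0.9, -0.6] [0.6, 0.9, -0.5, 1.7, -0.8, 1.6, 0.9]
0.38 1.3 -135 30 7 -0.01 [-0.7, 0.8, 0.6, 1.5, 0.1, 1.5, -0.9] [0.6, 0.9, -0.4, 1.7, -1.0, 1.6, 0.6]
0.43 1.16 -120 15 7 -0.07 [-0.7, 0.7, 0.6, 1.6, 0.2, 1.4, -0.8] [0.8, 0.9, -0.5, 1.8, -1.0, 1.3, 0.8]
0.54 0.87 -90 0 7 -0.09 [-0.8, 0.6, 0.5, 1.9, 0.5, 1.1, -0.7] [0.8, 0.9, -0.5, 1.8, -1.0, 1.4, 1.0]
0.58 0.81 -90 90 7 0.45 [-0.9, 0.5, 0.6, 2.0, 0.6, 1.0, -0.7] [-0.8, 1.4, 0.8, 1.5, 0.6, 2.0, 1.4]
0.31 1.65 -180 -90 6 0.45 [-0.4, 0.9, 0.7, 1.5, -0.3, 1.8, -1.2] [-0.8, 1.6, 1.2, 1.4, 0.3, 1.9, -2.2]
```

```bash
cat > pour.py <<'E'
from h import *
D=np.deg2rad;A,B=D(-105),D(30)
s=sense();move_l(s['position']+[0,0,.13],feed=.25)
movep(*pour_pose(A,B,0));print(sense()['time_s'])
for th in (40,70,):
    movep(*pour_pose(A,B,D(th)))
print(sense()['time_s'])
t=0;k=0
for th in (80,87,93,99,105,111,117):
    p,R=pour_pose(A,B,D(th));move_l(p,R,feed=.04);s=sense();print(th,s['time_s'],s['wrist_force'].round(1),s['finger_gap'].round(4))
    if th in (93,105):
        c,_=camera('side');np.save(f'pour{th}.npy',c)
sleep(.5)
c,d=camera('side');t,_=camera('top');a=np.load('pour93.npy');b=np.load('pour105.npy')
f=lambda c:cv2.resize(c[110:260,170:320,::-1],(400,300) if 0 else (390,290))
cv2.imwrite('pics/p1.png',np.vstack([np.hstack([f(a),f(b)]),np.hstack([f(c),cv2.resize(t[130:280,170:320,::-1],(390,290))])]))
E
python3 pour.py
```

```text
12.4417
13.5333Traceback (most recent call last):
  File "pour.py", line 10, in <module>
    p,R=pour_pose(A,B,D(th));move_l(p,R,feed=.04);s=sense();print(th,s['time_s'],s['wrist_force'].round(1),s['finger_gap'].round(4))
                                                                                                           ^^^^^^^^^^^^^^^^^^^^^
AttributeError: 'float' object has no attribute 'round'
```

Only a print error; the cup is held at 80°. I'll carry on from there.

```bash
sed -i "s/,s\['finger_gap'\].round(4)//; /^s=sense();move_l/d; /^movep/d; /^for th in (40/,/^print/d; s/(80,87,/(87,/" pour.py; python3 pour.py
```

```text
87 14.15 [-0.  -0.  -0.4]
93 14.4083 [ 0.2 -0.  -0.8]
99 14.7167 [ 0.1  0.2 -1.2]
105 14.975 [ 0.6 -0.1 -1.2]
111 15.2833 [ 0.3 -0.6 -1.3]
117 15.5417 [ 1.3  0.2 -0.6]
```

View pics/p1.png

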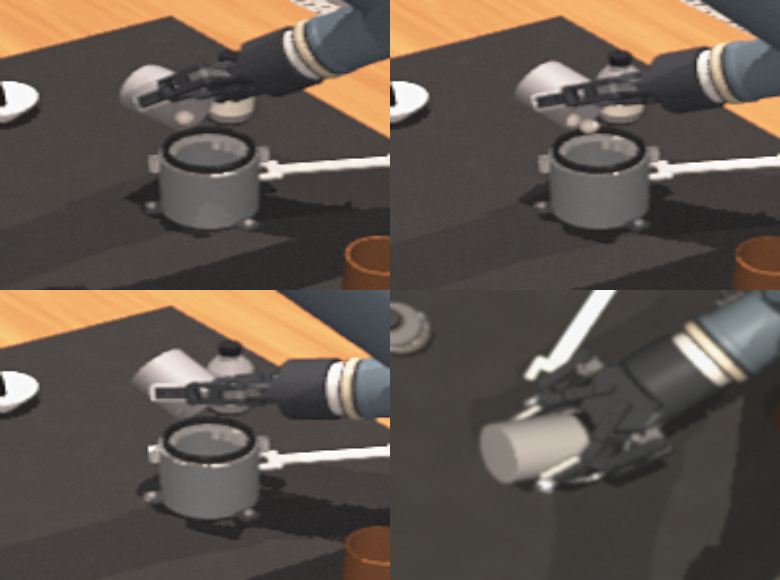

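The frames show the balls rolling over the lip into the mouth, the cup emptying, and no stray balls on the mat. I'll return the cup to its spot and check the canister.

```bash
cat > back.py <<'E'
from h import *
D=np.deg2rad;A,B=D(-105),D(30)
for th in (70,0): movep(*pour_pose(A,B,D(th)))
p,R=cup_pose(CUP+[0,0,.0325],D(-75),PIT,0,0)
movep(p+[0,0,.14],R);t,d=camera('top');np.savez('t3.npz',p=t,d=d)
move_l(p+[0,0,.03],R,feed=.2);print('touch',move_l(p+[0,0,-.002],R,feed=.03,until_force=4))
s=sense();print(s['time_s'],((s['position']-p)*1e3).round(1),s['wrist_force'].round(1))
command_gripper(.078);s=sense();q=s['position']
move_l(q-R[:,2]*.10,R,feed=.2);s=sense();print(s['time_s'],s['wrist_force'].round(1),s['joint_pos'].round(2))
move_l(s['position']+[0,0,.15],R,feed=.3)
c,_=camera('side');t2,_=camera('top');np.save('t4.npy',t2);print(sense()['time_s'])
cv2.imwrite('pics/b1.png',np.hstack([cv2.resize(t[168:248,200:280,::-1],(380,380)),cv2.resize(c[140:340,190:390,::-1],(380,380))]))
E
python3 back.py
```

```text
touch True
20.575 [0.1 0.1 4.4] [-1.5  4.2  5.7]
21.5417 [-0.5 -0.5 -0.4] [-0.56  0.55  0.71  2.29  1.2   0.43 -0.82]
22.2917
```

View pics/b1.png

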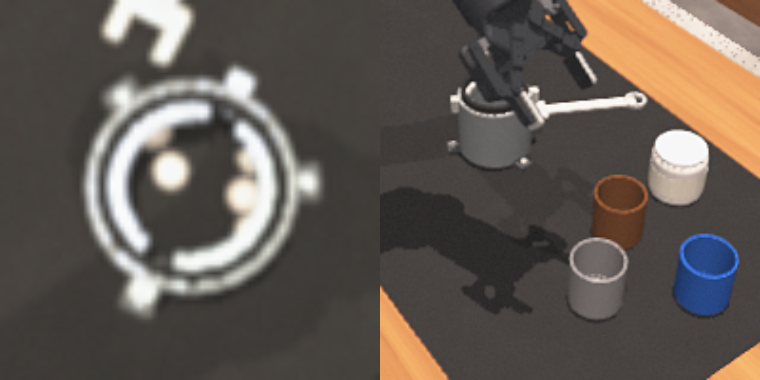

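The top view shows balls inside the canister, four visible with the fifth probably under the plate. The cup is empty, upright and back in place. Next I'll measure the cap and plan the yaw.

Run:
```python
from h import *
D=np.deg2rad
im=np.load('top0.npz')['p'];t4=np.load('t4.npy')
def disc(im,near,r,z,thr):
    v,u=np.mgrid[0:384,0:512];Q=onplane('top',np.stack([u.ravel(),v.ravel()],1),z).reshape(384,512,3)
    m=((im.min(2)>thr)&(np.hypot(Q[...,0]-near[0],Q[...,1]-near[1])<r)).astype(np.uint8)
    c=max(cv2.findContours(m,0,1)[0],key=cv2.contourArea).reshape(-1,2)
    X=onplane('top',c,z)[:,:2].astype(np.float32)*1000
    return cv2.fitEllipse(X),cv2.minEnclosingCircle(X)
print('cap',disc(im,(.481,.304),.06,.030,130),disc(t4,(.481,.304),.06,.030,130))
print('seal/rim r50', disc(im,(.559,-.014),.053,.09,120))
# stray balls: white blobs on the mat in t4
print('cap centre guess reach:')
C=np.array([.4805,.3035,.0]);s=sense()['joint_pos'];print(s.round(2))
for g in (-15.7,164.3):
  for i in (80.4,-99.6):
    L=[inverse_kinematics(C+[0,0,.06],down(D(g))),inverse_kinematics(MO+[0,0,.06],down(D(g+i))),inverse_kinematics(MO+[0,0,.04],down(D(g+i-90))),inverse_kinematics(MO+[0,0,.04],down(D(g+i-105)))]
    print(g,i,[None if j is None else j.round(2).tolist() for j in L])
```

```text
cap (((480.48193359375, 304.8237609863281), (92.99337768554688, 93.19943237304688), 97.3885726928711), ((480.17913818359375, 304.66131591796875), 47.81682586669922)) (((480.48193359375, 304.8237609863281), (92.99337768554688, 93.19943237304688), 97.3885726928711), ((480.17913818359375, 304.66131591796875), 47.81682586669922))
seal/rim r50 (((559.7494506835938, -13.680944442749023), (99.93946838378906, 101.63518524169922), 53.026878356933594), ((559.3505859375, -13.709121704101562), 52.71849822998047))
cap centre guess reach:
[-0.58  0.2   0.67  2.18  0.96  0.78 -0.37]
-15.7 80.4 [[-0.85, 0.55, 0.29, 1.97, -0.25, 0.65, -0.69], [-0.27, 0.41, 0.28, 1.93, -0.15, 0.82, 1.22], [-0.38, 0.45, 0.43, 1.95, -0.26, 0.79, -0.25], [-0.42, 0.46, 0.48, 1.96, -0.29, 0.79, -0.48]]
-15.7 -99.6 [[-0.85, 0.55, 0.29, 1.97, -0.25, 0.65, -0.69], [-0.62, 0.49, 0.76, 1.95, -0.44, 0.87, -1.64], [0.06, 0.43, -0.15, 1.93, 0.09, 0.79, 2.57], [-0.02, 0.43, -0.04, 1.93, 0.02, 0.78, 2.36]]
164.3 80.4 [[0.16, 0.91, -1.19, 1.91, 0.99, 1.07, 1.41], [-0.62, 0.49, 0.76, 1.95, -0.44, 0.87, -1.64], [0.06, 0.43, -0.15, 1.93, 0.09, 0.79, 2.57], [-0.02, 0.43, -0.04, 1.93, 0.02, 0.78, 2.36]]
164.3 -99.6 [[0.16, 0.91, -1.19, 1.91, 0.99, 1.07, 1.41], [-0.27, 0.41, 0.28, 1.93, -0.15, 0.82, 1.22], [-0.38, 0.45, 0.43, 1.95, -0.26, 0.79, -0.25], [-0.42, 0.46, 0.48, 1.96, -0.29, 0.79, -0.48]]
```

```bash
cat >> h.py <<'E'
CAP=np.array([.4804,.3047,0]);YG=np.deg2rad(-15.7);YI=YG+np.deg2rad(80.4)
M2=np.array([.5592,-.0138,.09])
E
python3 - <<'E'
from h import *
R=down(YG)
command_gripper(.05)
movep(CAP+[0,0,.13],R);print(sense()['time_s'])
move_l(CAP+[0,0,.059],R,feed=.12);s=sense();print(s['time_s'],((s['position']-CAP)*1e3).round(1),s['wrist_force'].round(1))
command_gripper(.005,80);s=sense();print(s['finger_gap'],s['gripper_force'],s['wrist_force'].round(1))
move_l(CAP+[0,0,.20],R,feed=.25);s=sense();print(s['wrist_force'].round(1))
R=down(YI);movep(M2+[0,0,.006+.10],R)
move_l(M2+[0,0,.006+.060],R,feed=.1)
s=sense();print(s['time_s'],s['wrist_force'].round(1),((s['position']-M2)*1e3).round(1))
c,_=camera('side');t,_=camera('top')
cv2.imwrite('pics/k1.png',np.hstack([cv2.resize(c[130:240,190:310,::-1],(440,400)),cv2.resize(t[163:253,195:285,::-1],(350,400))]))
E
```

```text
24.7
25.4417 [ 0.5  0.1 59.4] [-0.3  0.2 -0. ]
0.01450008752663532 78.34573030471802 [ 0.1 -0.5  4.6]
[-0.5 -0.4 -2.4]
28.8 [ 0.3  1.  -1.6] [ 0.2  0.3 66.1]
```

View pics/k1.png

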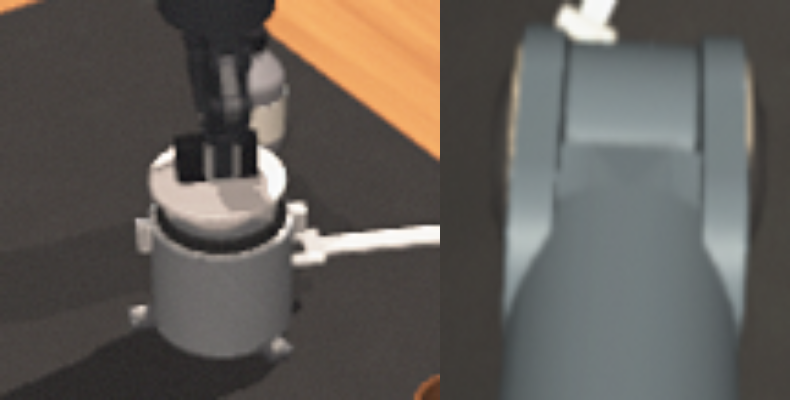

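The cap hangs level over the mouth, with the bar in line with the side tabs at crop (143,235) and (297,212). Inserting now.

Run:
```python
from h import *
R=down(YI);Z=lambda h:M2+[0,0,.006+h]
def st(m):
    s=sense();print(m,round(s['time_s'],2),((s['position']-M2)*1e3-[0,0,6]).round(2),s['wrist_force'].round(1),s['ft_torque'].round(2),s['gripper_force'])
    return s
hit=move_l(Z(.0405),R,feed=.05,until_force=7);s=st(f'in {hit}')
if s['position'][2]-M2[2]-.006<.0425:
    hit=move_l(Z(.0315),R,feed=.03,until_force=30);st(f'press {hit}')
```

```text
in True 29.26 [ 1.19  0.37 44.21] [ 2.7  0.5 -2.7] [ 0.23 -0.71  0.04] 77.9238510131836
```

```bash
cat > ins.py <<'E'
from h import *
import sys
def st(m):
    s=sense();print(m,round(s['time_s'],2),((s['position']-M2)*1e3-[0,0,6]).round(2),s['wrist_force'].round(1),s['ft_torque'].round(2));return s
R=down(YI)
sleep(.1);st('rest')
for dx,dy in [(0,0),(.0015,0),(.0015,.001),(.0015,-.001)]:
    for h in (.046,.042,.0405):
        move_l(M2+[dx,dy,.006+h],R,feed=.05,until_force=None if h>.045 else 18); s=st((dx,dy,h))
        if h<.045 and s['wrist_force'][2]>12: break
    if s['position'][2]-M2[2]-.006<.0415: print('in');break
E
python3 ins.py
```

```text
rest 29.36 [ 1.12  0.43 44.69] [ 2.1  0.8 -4. ] [ 0.17 -0.78 -0.02]
(0, 0, 0.046) 29.61 [ 0.53  0.28 46.52] [ 2.9  0.9 -0.7] [ 0.3  -0.67 -0.03]
(0, 0, 0.042) 29.86 [ 1.22  0.26 42.37] [ 4.5  0.1 -2.1] [ 0.36 -1.24  0.02]
(0, 0, 0.0405) 30.11 [ 1.27  0.28 40.94] [4.8 2.1 1.2] [ 0.42 -1.17  0.03]
in
```

```bash
cat > turn.py <<'E'
from h import *
M=M2+[.0018,.0003,0];R=down(YI)
def st(m):
    s=sense();print(m,round(s['time_s'],2),((s['position']-M2)*1e3-[0,0,6]).round(2),s['wrist_force'].round(1),s['ft_torque'].round(2));return s
move_l(M+[0,0,.006+.040],R,feed=.03);st('centre')
print(move_l(M+[0,0,.006+.0310],R,feed=.03,until_force=35));s=st('press')
if s['position'][2]-M2[2]-.006<.034:
    for a in (10,30,50,70,88):
        move_l(M+[0,0,.006+.0310],down(YI-np.deg2rad(a)),feed=.03)
        s=st(a)
        if abs(s['ft_torque'][2])>4 or np.abs(s['wrist_force']).max()>45: print('stop');break
E
python3 turn.py
```

```text
centre 30.36 [ 1.69  0.28 40.14] [2.2 0.5 2.9] [ 0.22 -0.37 -0.03]
False
press 30.81 [ 1.74  0.24 32.29] [-0.8  1.2 11.5] [ 0.18  0.27 -0.01]
10 31.13 [ 1.89 -0.22 32.28] [-0.7 -0.7 10.6] [ 0.03  0.25 -0.17]
30 31.63 [ 1.81 -0.49 32.27] [-1.   1.2 11.6] [-0.07  0.27  0.05]
50 32.13 [ 1.76 -0.49 32.28] [-0.6  0.8 10.6] [-0.03  0.35  0.06]
70 32.63 [ 1.76 -0.44 32.27] [-1.   0.2 11. ] [0.08 0.3  0.03]
88 33.1 [ 1.76 -0.39 32.28] [-0.2  0.3 12.1] [0.14 0.29 0.03]
```

Run:
```python
from h import *
M=M2+[.0018,-.0001,0];R=down(YI-np.deg2rad(94))
def st(m):
    s=sense();print(m,round(s['time_s'],2),((s['position']-M2)*1e3-[0,0,6]).round(2),s['wrist_force'].round(1),s['ft_torque'].round(2),s['gripper_force'],s['finger_gap']);return s
move_l(M+[0,0,.006+.0310],R,feed=.03);st('94')
move_l(M+[0,0,.006+.0300],R,feed=.02,until_force=25);sleep(.3);s=st('press')
y=s['tcp_rot'][:,1];print('turned',np.rad2deg(YI-np.arctan2(y[1],y[0])))
c,_=camera('side')
cv2.imwrite('pics/f1.png',cv2.resize(c[110:330,160:400,::-1],None,fx=3,fy=2.7))
```

```text
94 33.36 [ 1.7  -0.53 32.27] [-1.1  0.1 12.2] [0.25 0.33 0.12] 80.73114395141602 0.014354126674322076
press 33.91 [ 1.75 -0.6  32.22] [-4.1  0.7 19.8] [0.36 0.88 0.1 ] 81.81582927703857 0.014692734784914334
turned 94.02002859156846
```

View pics/f1.png

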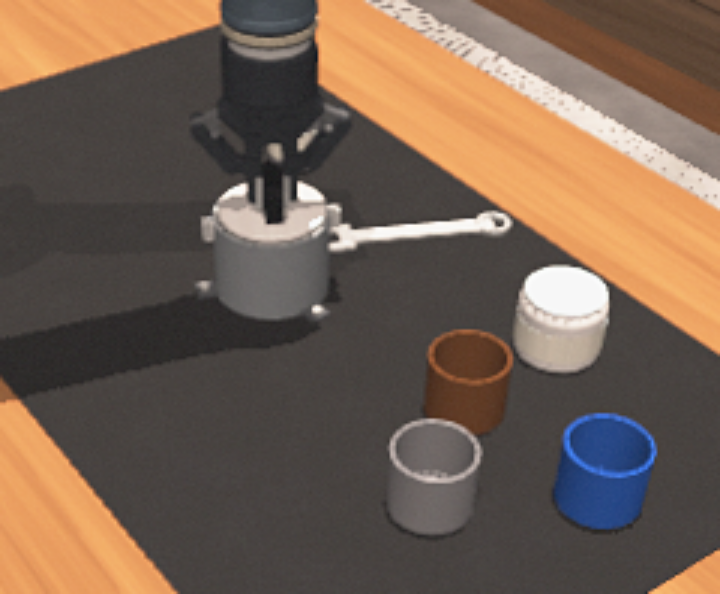

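The cap is seated at the ring's hard stop: 20 N with no further travel, turned 94°. The cup and the bystanders all stand in place. Before handing in, I'll check in the last top view that no ball is left in the cup.

Run:
```python
import numpy as np,cv2
for n,a in (('start',np.load('top0.npz')['p']),('t4',np.load('t4.npy'))):
    m=cv2.circle(np.zeros((384,512),np.uint8),(363,230),10,1,-1)>0
    g=a.min(2)[m];print(n,np.percentile(g,[10,50,75,90,99]),(g>150).sum(),m.sum())
t=np.load('t4.npy');cv2.imwrite('pics/z.png',cv2.resize(np.hstack([t[205:255,335:395,::-1],np.load('t3.npz')['p'][183:233,210:270,::-1]]),None,fx=6,fy=6))
```

```text
start [ 63. 188. 227. 244. 246.] 225 317
t4 [ 62. 185. 217. 218. 219.] 197 317
```

View pics/z.png

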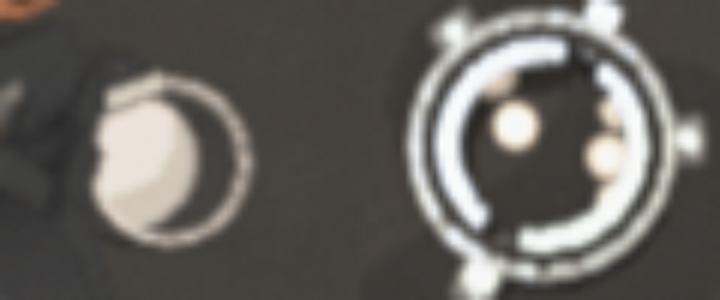

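The cup floor is bare and lit. The canister shows four balls, with an edge of the fifth under the plate. Handing in.

```bash
python3 -c "
from rig import *
print(finish_job())"
```

```text
the job is handed in; nothing more can be done
None
```

The job is handed in (verdict not shown): the balls are poured (four clearly seen in the canister, the fifth apparently under the plate edge), the empty cup is upright on the bench, and the cap is turned 94° and held against the ring's stop at about 20 N.

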